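Pin the bread cupboard shut

TASK

Close up the little wooden bread cupboard for the night: push its door fully shut, then swing the steel hasp all the way over so that it lies flat across the door with the staple sticking out through its slot, and then fetch the pin from its wooden block and drop it down through the staple's loop, in front of the hasp, until its wooden grip rests on the staple. Leave the pin hanging there and do not knock over or push aside the jars and price cards standing around.

Things in the scene. Friction and masses are not known exactly. Their poses are not given: they have to be found in the camera images.
- cupboard: pale wooden countertop cupboard, fixed to the table, 140 deep (x) x 180 wide (y) x 180 mm high; origin at the centre of its underside, its z is up, its front (door and post) is the plane x = -70 mm, the roof's edge lies 14 mm behind it; it looks along its -x (towards the robot). The door is on the right part of the front, a fixed 44 mm wide post on the left (+y) carries the hasp.
- cup_door (a joint): angle of the cupboard door (rad): 0 shut flush with the front, grows as its left edge swings out towards -x of the cupboard; stiff hinge (about 0.1 N m), stays where it is left. The door is 117 wide x 140 high x 14 mm thick, from 22 to 162 mm above the table. Shut stop at 0.
- door_hinge (a point): point on the door's upright hinge line at the right edge of its outer face, 140 mm above the table (cupboard frame: -70, -75, 140 mm). From it the shut door runs 117 mm along the cupboard's +y.
- loop (a point): centre of the opening of the door's steel staple, level with the top of its bars (143 mm above the table), 20.5 mm out from the door's outer face, 95 mm from the door hinge; moves with the door. The staple is a level U of 6 mm bar: two legs 30 mm apart (24 mm clear) joined by a cross bar 36 mm out, so a pin passes down through it; 25 mm clear between shut hasp and cross bar.
- hasp (a joint): angle of the hasp (rad): 0 lying flat across the shut door pointing to the cupboard's -y, with the staple through its slot; about 1.57 sticking straight out of the front (-x), more when swung further to the left (+y). Upright hinge line, stiff (about 0.05 N m), stays where it is left. Stop at 0.
- hasp_hinge (a point): point on the hasp's upright hinge line on the left post, at mid height of the hasp, 140 mm above the table, 6 mm in front of the cupboard's front (cupboard frame: -76, 65, 140 mm). The hasp is a steel plate 4 mm thick, 30 mm high (125 to 155 mm above the table), 113 mm long from this line, with a 44 x 12 mm slot centred 45 mm from it.
- hasp_push (a point): point on the hasp's outer face (the face that looks at the robot when it is shut), 92 mm from its hinge line, between slot and rolled end, at mid height; pushing here swings it shut and clears the staple.
- retaining_pin: loose pin, about 90 g: flat wooden grip 12 (x) x 48 (y) x 55 mm (z, up) on a steel shank of 12 mm diameter that reaches 75 mm below it, with a tapered end. Origin at the shoulder: centre of the grip's underside, on the shank's axis; z up along the shank. The grip's 48 mm must lie across both staple legs (along the cupboard's y) for it to rest on them.
- pin_block: fixed wooden block 60 x 60 x 110 mm high in which the pin stands at the start, in a through hole of 18 mm in its top; the grip rests on the block's top. Origin at the centre of its underside.
- jam_jar: glass jam jar, 62 mm across, 99 mm high, loose bystander; origin at the centre of its underside
- salt_shaker: salt shaker, 44 mm across, 90 mm high, loose bystander; origin at the centre of its underside
- price_block_1: black price card in a wooden foot, 22 x 62 x 58 mm, loose bystander between the two front plates; origin at the centre of its underside
- price_block_2: black price card in a wooden foot, 22 x 62 x 58 mm, loose bystander to the right of the pin block; origin at the centre of its underside

How it is judged:
By the outcome, as a careful person would: the job done as asked, in the order asked, and still so for the second after the job is handed in, with the robot touching nothing.
It also fails if it takes over 64 s, if anything falls off the work surface, if the arm or the gripper's body presses on something with over 40 N, if the wrist force passes 120 N, or if a joint passes its speed limit or range.

ROBOT

A 6-joint arm with a two-finger parallel gripper is mounted at the origin on a cart in front of the work surface, level with it; the furniture and walls round the work are solid. World frame = base frame: x ahead of the robot, y to its left, z up, the work surface at z = 0. Lengths are in mm, angles in rad, forces in N, time in s.
With the tool pointing down it reaches from about 350 to 975 mm from the base axis. Payload 7.1 kg.
Tool frame: the origin (TCP) lies on the centre line of the jaws, within the pads' length; the fingertips stand 17 mm ahead of it and the grasp point (between the pads) lies 2 mm behind it; y points along the fingers, z is the direction in which the jaws open and shut, and the axes are right-handed (so a half turn about y gives the same grasp; the last joint's range is limited). The gripper opens to 88 mm and grips with 3 to 60 N. Pads are 20 mm wide; open, the fingers measure 115 mm over their backs; the gripper's body (75 mm by 178 mm) begins 61 mm behind the grasp point.
Start: joints at [-1.302, 0.423, 1.63, -0, 1.089, -0.019], TCP at [177.42, -599.272, 239.675] pointing down, gripper open.
Joint ranges: [-3, 3], [-0.9, 2.11], [0.09, 2.58], [-1.31, 4.45], [0.11, 2.69], [-2.54, 2.54]. Speed limits (rad/s): [2.39, 2.39, 3.01, 3.14, 3.14, 3.14].

INTERFACE

Orientations are given as a rotation vector (axis times angle).
In Python, from station import get_obs, imaging, workorder gives the robot as it stands.
- The arm moves only by the shell command python3 -m inch 'ROWS' [FORCE]. ROWS is JSON, a list of rows, each an object with "xyz": the shift along the tool's x, y, z in m, a list of three; "twist": the turn, a rotation vector about the tool's x, y, z in rad, a list of three; "grip": the opening, from 0 (shut) to 1 (fully open). In form: [{"xyz": [x, y, z], "twist": [wx, wy, wz], "grip": grip}, ...]. A call has 1 to 20 rows; each row shifts and turns the pose as measured when the row begins, along the tool's axes as they then stand; what a row does not reach is not made up. A row lasts 1/8 s, in which the tool goes at most 62.5 mm and 10.7 degrees, less where a joint would pass 70% of its speed; a pose out of reach is approached as far as the arm can. A call with a gripper value outside its range is refused whole. The fingers move at their own pace and stop on an object; FORCE is the grip in N (left out, the last holds). Time passes only in rows, so rows that do not move let the fingers close. It gives the time, the measured TCP pose, the force and the opening at its end, in the units of the state.
- get_obs(): the state, without advancing time (a new reading comes with each control period).
- imaging.snapshot(name): name is "scene" or "top" or "wrist"; returns a dict with "img" (384x512x3 uint8, blue, green, red), "depth" (384x512 float32, mm along the optical axis (not along the pixel's ray), 0 where there is no reading), "intrinsics" (3x3 intrinsics, pixels), "dist" ([k1, k2, p1, p2, k3] as OpenCV has them; the pictures are not rectified), "xyz" and "orientation" of the camera in the world; the wrist camera has in their place "tool_from_camera" (4x4, takes a point from camera to tool coordinates, whose origin is the TCP and whose axes are the tool frame's). Camera axes: x right, y up, looking along -z (the intrinsics and any distortion apply to the point x, -y, -z); pixel columns grow to the right and rows downward; lengths in mm; the calibration is good to about 2 mm. A picture is of the moment at which its call begins: read the wrist's pose just before it.
- workorder.job_done(): hands the job in, once; it reports no verdict.
The state is a dict: "time": time; "joint_positions": joint angles; "qd": joint speeds; "joint_efforts": joint torques, N m; "tool_pos": TCP position; "eef_rot": TCP orientation; "contact_force": force on the tool from outside, world axes, zero at the start; "torque": the same for the moment, N m; "finger_gap": opening from 0.0 (shut) to 1.0 (fully open).
Only numpy, scipy, OpenCV 4.12 (cv2) and the standard library are available. Lean on these libraries where they do the work, as an engineer would, in place of code of your own. Each camera call takes 0.05 s, during which the arm holds its last target.

## Working session

There is one attempt and no reset: what is moved stays moved. The work goes in short steps, Python scripts to look and compute and a shell command to move; the robot and the scene stay as the last step left them, time stands still between calls to the robot, and variables do not carry over. Pictures are saved under pics/ and viewed, and the job is handed in when it is done.

```bash
ls; mkdir -p pics; cat > h.py <<'E'
import numpy as np, cv2, json
from scipy.spatial.transform import Rotation as R
from station import get_obs, imaging, workorder
def snap(n, f=None):
    o=get_obs(); s=imaging.snapshot(n); s['obs']=o
    if n=='wrist':
        T=np.eye(4);T[:3,:3]=R.from_rotvec(o['eef_rot']).as_matrix();T[:3,3]=o['tool_pos']
        s['T']=T@np.array(s['tool_from_camera'])
    else:
        T=np.eye(4);T[:3,3]=s['xyz'];q=np.array(s['orientation'])
        T[:3,:3]=R.from_rotvec(q).as_matrix() if q.size==3 else q
        s['T']=T
    if f: cv2.imwrite('pics/'+f,s['img'])
    np.savez('pics/%s.npz'%(f or n), **{k:s[k] for k in('img','depth','intrinsics','dist','T')})
    return s
def load(f):
    return dict(np.load('pics/%s.npz'%f))
def ray(s,u,v):
    p=cv2.undistortPoints(np.array([[[u,v]]],float),np.array(s['intrinsics'],float),np.array(s['dist'],float))[0,0]
    d=np.array([p[0],-p[1],-1.]); return s['T'][:3,3], s['T'][:3,:3]@d
def onz(s,u,v,z):
    o,d=ray(s,u,v); return o+d*(z-o[2])/d[2]
def pt(s,u,v):
    o,d=ray(s,u,v); return o+d*s['depth'][int(round(v)),int(round(u))]
def cloud(s):
    h,w=s['depth'].shape
    uv=np.stack(np.meshgrid(np.arange(w),np.arange(h)),-1).reshape(-1,1,2).astype(float)
    p=cv2.undistortPoints(uv,np.array(s['intrinsics'],float),np.array(s['dist'],float))[:,0]
    d=np.c_[p[:,0],-p[:,1],-np.ones(len(p))]*s['depth'].reshape(-1,1)
    P=d@s['T'][:3,:3].T+s['T'][:3,3]; P[s['depth'].ravel()==0]=np.nan
    return P.reshape(h,w,3)
def proj(s,P):
    P=np.atleast_2d(P); c=(P-s['T'][:3,3])@s['T'][:3,:3]; c=c*[1,-1,-1]
    return cv2.projectPoints(c.reshape(-1,1,3),np.zeros(3),np.zeros(3),np.array(s['intrinsics'],float),np.array(s['dist'],float))[0][:,0]
E
python3 - <<'E'
from h import *
for n in('scene','top','wrist'):
    s=snap(n,n+'0.png'); print(n,s['T'].round(3).tolist(),np.array(s['intrinsics']).tolist())
    if n!='wrist':print(s['orientation'])
print(get_obs())
a=np.hstack([cv2.imread('pics/scene0.png'),cv2.imread('pics/top0.png')]);
E
```

```text
pics
scene [[-0.719, 0.424, -0.551, 109.174], [-0.695, -0.432, 0.574, 562.091], [0.005, 0.796, 0.605, 613.409], [0.0, 0.0, 0.0, 1.0]] [[372.0007560361202, 0.0, 254.0675782614443], [0.0, 372.0007560361202, 191.75676592304634], [0.0, 0.0, 1.0]]
[ 0.42850289 -1.07561003 -2.16345567]
top [[0.014, 0.986, -0.166, 441.663], [-0.999, 0.019, 0.033, 84.798], [0.036, 0.165, 0.986, 938.208], [0.0, 0.0, 0.0, 1.0]] [[425.20990931994476, 0.0, 249.65936312389928], [0.0, 425.20990931994476, 180.40923211451442], [0.0, 0.0, 1.0]]
[ 0.10283005 -0.15741587 -1.55000964]
wrist [[0.284, 0.918, 0.277, 252.711], [-0.959, 0.273, 0.08, -576.901], [-0.002, -0.288, 0.958, 384.067], [0.0, 0.0, 0.0, 1.0]] [[287.2702807782181, 0.0, 257.19677891474936], [0.0, 287.2702807782181, 189.75669153721347], [0.0, 0.0, 1.0]]
{'time': 0.15, 'joint_positions': array([-1.30201332e+00,  4.23664692e-01,  1.63048821e+00, -2.27897887e-05,
        1.08859815e+00, -1.89862776e-02]), 'qd': array([ 0.00010183, -0.00243233, -0.00267567,  0.00055391,  0.00057719,
       -0.00224393]), 'joint_efforts': array([ 1.67239225e-03, -5.44983530e+01, -2.73917770e+01,  6.45150268e-02,
        2.04808766e-02, -6.60383125e-05]), 'tool_pos': array([ 177.30423005, -598.90417214,  239.09095136]), 'eef_rot': array([-0.29966916,  2.06824796, -2.0658526 ]), 'contact_force': array([ 0.08770883, -1.09034215, -0.67647267]), 'torque': array([ 0.02155752, -0.07705792, -0.01862654]), 'finger_gap': 0.999981425097791}
```

View pics/scene0.png

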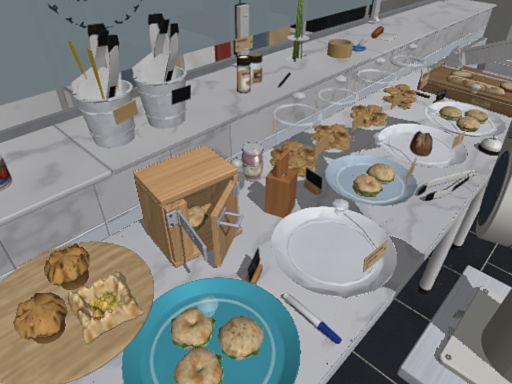

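View pics/top0.png

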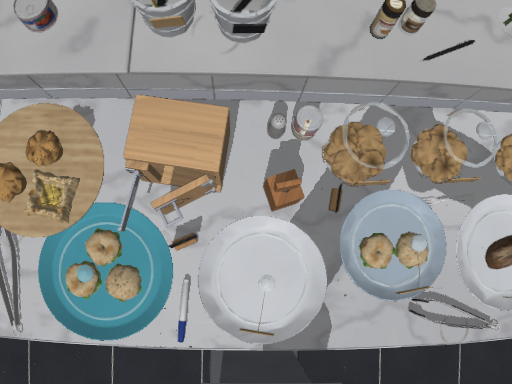

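The scene picture shows the cupboard at about (190,205), with the door ajar and the hasp sticking out. In the top view the roof is at (128–230, 95–180), the door and staple at about (180,200), the pin block at (284,190), price card 1 at (184,242) and card 2 at (336,197).

```bash
python3 - <<'E'
from h import *
t=load('top0.png'); s=load('scene0.png')
cv2.imwrite('pics/topc.png',cv2.resize(t['img'][80:260,110:360],None,fx=3.2,fy=3.2,interpolation=cv2.INTER_CUBIC)[:600,:800])
cv2.imwrite('pics/scc.png',cv2.resize(s['img'][130:290,120:330],None,fx=3.7,fy=3.7,interpolation=cv2.INTER_CUBIC)[:600,:800])
C=cloud(t)
m=(C[...,2]>172)&(C[...,2]<190)&(C[...,0]<1100)
m[:, :100]=0; m[:,260:]=0
m=m.astype(np.uint8); n,l,st,_=cv2.connectedComponentsWithStats(m); k=1+st[1:,4].argmax(); print(st[1:])
P=C[l==k]; print('roof z',np.median(P[:,2]),len(P))
cs=cv2.findContours((l==k).astype(np.uint8),0,1)[0][0][:,0]
W=np.array([onz(t,u,v,180)[:2] for u,v in cs],np.float32)
r=cv2.minAreaRect(W);print(r,cv2.boxPoints(r).round(1).tolist())
for nm,uv in dict(blocktop=(296,180),pin=(289,188),hasp=(130,200),doortop=(185,195),jar=(307,122),shaker=(278,121),p1=(184,242),p2=(336,197)).items(): print(nm,pt(t,*uv).round(1))
E
```

```text
[[ 122    1    1    1    1]
 [ 195    1    1    1    1]
 [ 201    0    1    1    1]
 ...
 [ 235   70    1    1    1]
 [ 243   70    1    1    1]
 [ 123   94  106   79 6331]]
roof z 179.4948876441539 6331
((657.1452026367188, 196.82723999023438), (179.65492248535156, 127.42866516113281), 82.57643127441406) [[582.4000244140625, 116.0], [708.7000122070312, 99.5], [731.9000244140625, 277.70001220703125], [605.5999755859375, 294.1000061035156]]
blocktop [574.1 -27.5 164.3]
pin [563.7 -18.4 132.6]
hasp [532.2 281.4 151.9]
doortop [546.7 181.  129.6]
jar [707.9 -60.9  98.5]
shaker [713.1  -2.   83.2]
p1 [459.3 192.8  19.6]
p2 [ 562.8 -138.    17.9]
```

View pics/topc.png

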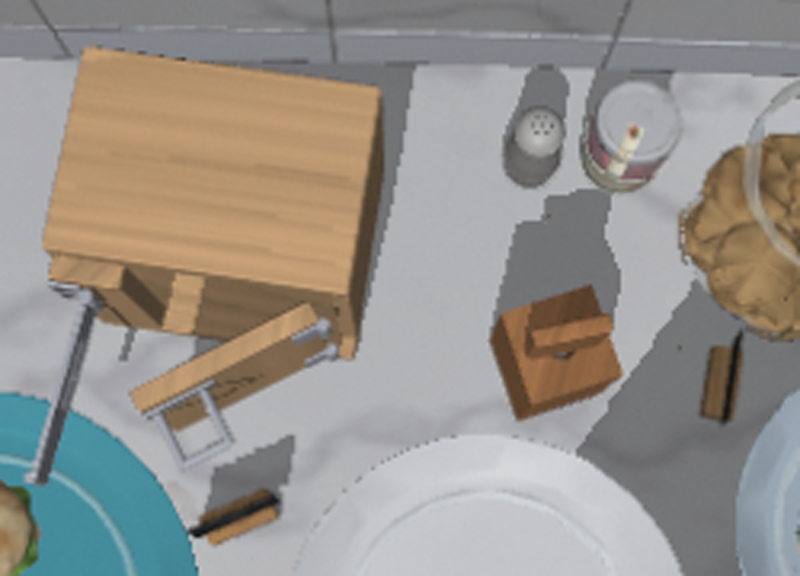

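View pics/scc.png

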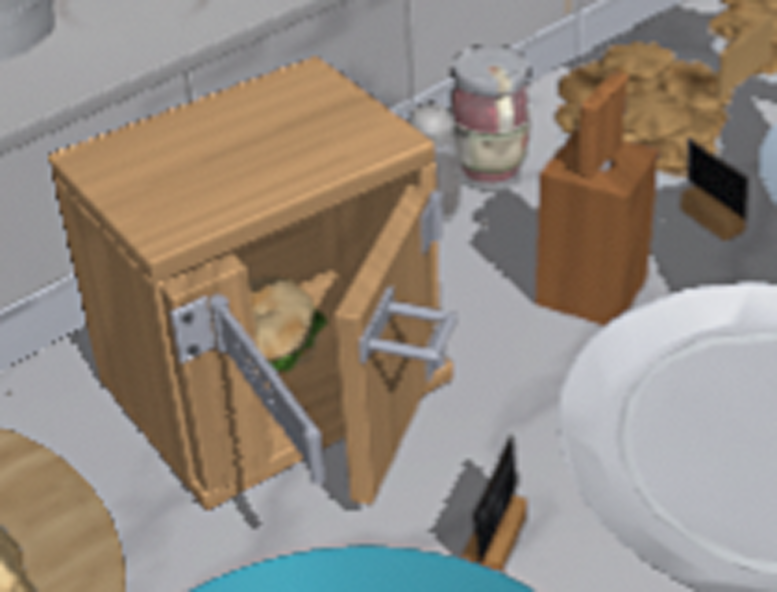

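```bash
cat >> h.py <<'E'
O=np.array([649.5,197.8]);YAW=np.deg2rad(-7.42)
def c2w(x,y,z=0):
    c,s_=np.cos(YAW),np.sin(YAW); return np.array([O[0]+c*x-s_*y,O[1]+s_*x+c*y,z])
def w2c(p):
    c,s_=np.cos(YAW),np.sin(YAW); d=np.array(p[:2])-O; return np.array([c*d[0]+s_*d[1],-s_*d[0]+c*d[1]])
E
python3 - <<'E'
from h import *
t=load('top0.png'); s=load('scene0.png')
f=lambda a,z:(onz(t,a[0]/3.2+110,a[1]/3.2+80,z))
for n,a,z in [('door in-left',(132,393),162),('door out-left',(148,412),162),('door hinge in',(305,303),162),('door hinge out',(318,320),162),('legL',(165,420),143),('crossL',(185,468),143),('crossR',(232,440),143),('legR',(208,388),143),('hasp a',(95,300),155),('hasp tip',(35,480),155)]:
    p=f(a,z);print(n,p.round(1),w2c(p).round(1))
for n,a,z in [('blk1',(590,287),110),('blk2',(621,374),110),('blk3',(520,418),110),('blk4',(492,340),110),('g1',(525,333),165),('g2',(609,315),165),('g3',(612,325),165),('g4',(528,350),165)]:
    print(n,f(a,z).round(1))
# verify projections into both cams
for n,L,sc,off,fn in [('top',t,3.2,(110,80),'topv.png'),('scene',s,3.7,(120,130),'scv.png')]:
    im=cv2.imread('pics/topc.png' if n=='top' else 'pics/scc.png')
    for p in [(-70,-75,140),(-76,65,140),(-56,90,180),(-56,-90,180),(70,90,180),(70,-90,180),(-70,90,0),(-70,90,162),(-70,-90,0)]:
        q=proj(L,c2w(*p))[0]; q=((q-off)*sc).astype(int); cv2.circle(im,tuple(int(i) for i in q),4,(0,0,255),1)
    cv2.imwrite('pics/'+fn,im)
o=get_obs();M=R.from_rotvec(o['eef_rot']).as_matrix();print(M.round(3))
E
```

```text
door in-left [526.7 238.9 162. ] [-127.    24.9]
door out-left [516.  229.2 162. ] [-136.4   13.9]
door hinge in [581.2 140.9 162. ] [-60.4 -65.2]
door hinge out [571.4 133.1 162. ] [-69.1 -74.2]
legL [513.3 222.4 143. ] [-138.2    6.8]
crossL [485.5 209.5 143. ] [-164.1   -9.6]
crossR [502.5 182.6 143. ] [-143.8  -34.1]
legR [532.7 197.8 143. ] [-115.8  -15. ]
hasp a [581.8 265.  155. ] [-75.8  57.9]
hasp tip [475.8 294.7 155. ] [-184.8   73.7]
blk1 [604.3 -32.2 110. ]
blk2 [549.9 -51.3 110. ]
blk3 [521.7  11.2 110. ]
blk4 [569.7  28.8 110. ]
g1 [565.6  13.5 165. ]
g2 [577.1 -35.5 165. ]
g3 [571.3 -37.2 165. ]
g4 [555.7  11.7 165. ]
[[-0.959 -0.     0.284]
 [-0.284  0.001 -0.959]
 [-0.    -1.    -0.001]]
```

View pics/topv.png

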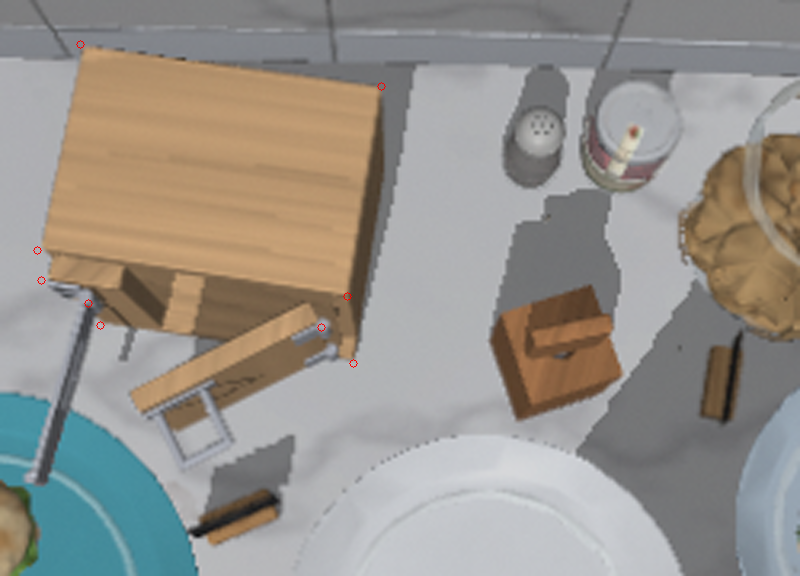

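View pics/scv.png

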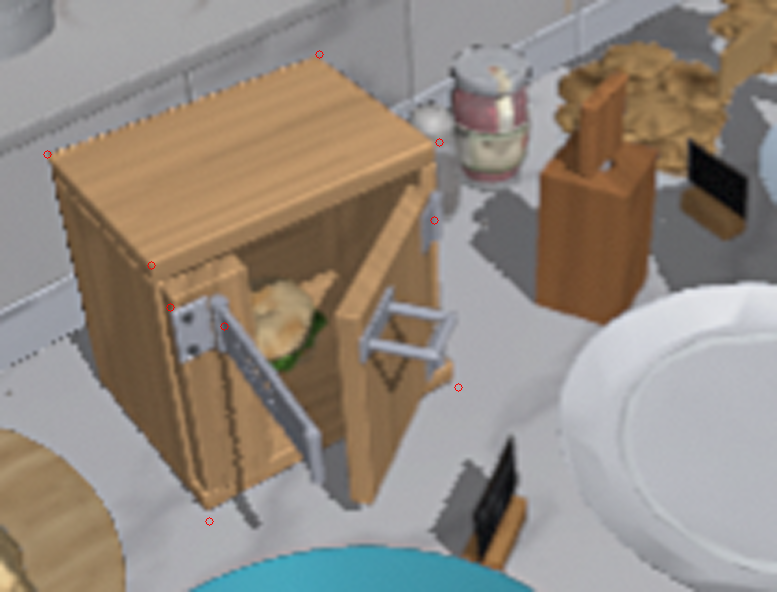

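The projected model agrees with both views to about 2 mm. The door is about 37° open, the hasp about 95°, and the pin block sits near (563,-12). I'll start with the door.

```bash
cat >> h.py <<'E'
def plan(xyz,az=None):
    o=get_obs();M=R.from_rotvec(o['eef_rot']).as_matrix();d=np.array(xyz)-o['tool_pos']
    a=np.degrees(np.arctan2(M[1,2],M[0,2]))
    print('t',round(o['time'],2),'pos',o['tool_pos'].round(1),'zaz',a.round(2),'tilt',M[:,1].round(3),'j6',o['joint_positions'][5].round(2),'F',np.round(o['contact_force'],1),'gap',round(o['finger_gap'],3))
    print('shift tool mm',(M.T@d).round(1),'dist',np.linalg.norm(d).round(1), 'twist y' ,None if az is None else round(-np.radians((az-a+180)%360-180),3))
E
python3 -c "
from h import *
p=c2w(-165,-54,240);print(p);plan(p,-97.4)"
python3 -m inch '[{"xyz":[-0.036,0,-0.046],"twist":[0,0,0],"grip":0},{"xyz":[-0.036,0,-0.046],"twist":[0,0,0],"grip":0},{"xyz":[-0.036,0,-0.046],"twist":[0,0,0],"grip":0},{"xyz":[-0.036,0,-0.046],"twist":[0,0,0],"grip":0},{"xyz":[-0.036,0,-0.046],"twist":[0,0,0],"grip":0},{"xyz":[-0.036,0,-0.046],"twist":[0,0,0],"grip":0},{"xyz":[-0.036,0,-0.046],"twist":[0,0,0],"grip":0},{"xyz":[-0.036,0,-0.046],"twist":[0,0,0],"grip":0}]' 20
python3 -c "
from h import *
plan(c2w(-165,-54,240),-97.4)"
```

```text
[478.90803192 165.56057653 240.        ]
t 0.15 pos [ 177.3 -598.9  239.1] zaz -73.51 tilt [-0.     0.001 -1.   ] j6 -0.02 F [ 0.1 -1.1 -0.7] gap 1.0
shift tool mm [-5.062e+02 -2.000e-01 -6.474e+02] dist 821.8 twist y 0.417
time: 1.15
tool_pos: [352.6, -155.2, 238.2]
eef_rot: [-0.29, 2.071, -2.071]
contact_force: [0.0, -0.3, -0.5]
finger_gap: 0.128
t 1.15 pos [ 352.6 -155.2  238.2] zaz -73.98 tilt [ 0.002  0.    -1.   ] j6 0.84 F [ 0.  -0.3 -0.5] gap 0.128
shift tool mm [-209.9   -1.5 -273.5] dist 344.7 twist y 0.409
```

```bash

python3 -m inch '[{"xyz":[-0.035,0,-0.045],"twist":[0,0,0],"grip":0},{"xyz":[-0.035,0,-0.045],"twist":[0,0,0],"grip":0},{"xyz":[-0.035,0,-0.045],"twist":[0,0,0],"grip":0},{"xyz":[-0.035,0,-0.045],"twist":[0,0,0],"grip":0},{"xyz":[-0.035,0,-0.045],"twist":[0,0.136,0],"grip":0},{"xyz":[-0.02,0,-0.03],"twist":[0,0.136,0],"grip":0},{"xyz":[0,0,0],"twist":[0,0.136,0],"grip":0},{"xyz":[0,0,0],"twist":[0,0,0],"grip":0}]' 20
python3 -c "
from h import *
plan(c2w(-165,-54,240),-97.4)
s=snap('wrist','w1.png')"
```

```text
time: 2.15
tool_pos: [477.3, 157.1, 238.7]
eef_rot: [-0.148, -2.155, 2.155]
contact_force: [-0.5, 0.7, 0.5]
finger_gap: 0.006
t 2.15 pos [477.3 157.1 238.7] zaz -97.59 tilt [ 0.005 -0.    -1.   ] j6 2.0 F [-0.5  0.7  0.5] gap 0.006
shift tool mm [-0.5 -1.2 -8.6] dist 8.7 twist y -0.003
```

View pics/w1.png

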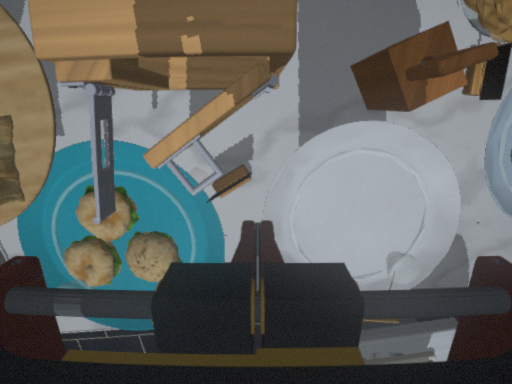

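The wrist view shows the hasp at (102,160), the staple at (195,165), the door's top edge running from (155,155) to (270,80), and the pin grip at (450,60).

```bash

python3 -m inch '[{"xyz":[0,0.05,-0.003],"twist":[0,0,0],"grip":0},{"xyz":[0,0.05,0],"twist":[0,0,0],"grip":0},{"xyz":[0,0.005,0],"twist":[0,0,0],"grip":0},{"xyz":[-0.02,0,0],"twist":[0,0,0],"grip":0},{"xyz":[-0.02,0,0],"twist":[0,0,0],"grip":0},{"xyz":[-0.01,0,0],"twist":[0,0,0],"grip":0}]' 20
python3 -c "
from h import *
plan(c2w(-110,-54,135),-97.4);print(w2c(get_obs()['tool_pos']))
s=snap('scene','s1.png')
cv2.imwrite('pics/s1c.png',cv2.resize(s['img'][90:290,100:330],None,fx=3,fy=3))"
```

```text
time: 2.95
tool_pos: [535.3, 152.2, 138.8]
eef_rot: [-0.151, -2.168, 2.161]
contact_force: [-0.9, 0.2, 0.4]
finger_gap: 0.007
t 2.95 pos [535.3 152.2 138.8] zaz -97.09 tilt [ 0.015  0.003 -1.   ] j6 1.95 F [-0.9  0.2  0.4] gap 0.007
shift tool mm [ 2.7  3.8 -6. ] dist 7.6 twist y 0.005
[-107.30227485  -59.99973753]
```

View pics/s1c.png

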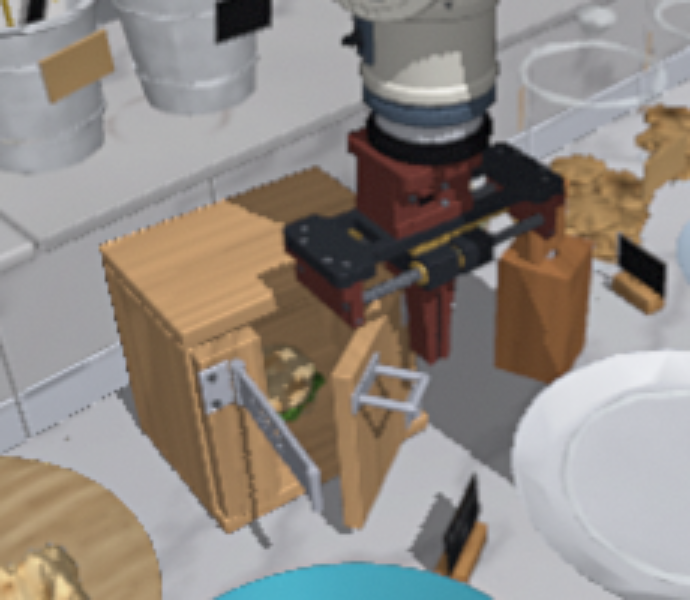

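```bash

python3 -m inch '[{"xyz":[-0.006,0,0],"twist":[0,0,0],"grip":0},{"xyz":[-0.006,0,-0.006],"twist":[0,0,0],"grip":0},{"xyz":[-0.005,0,-0.007],"twist":[0,0,0],"grip":0},{"xyz":[-0.005,0,-0.007],"twist":[0,0,0],"grip":0},{"xyz":[-0.004,0,-0.007],"twist":[0,0,0],"grip":0}]' 20
python3 -c "
from h import *
plan(c2w(-80,-20,135),-97.4);print(w2c(get_obs()['tool_pos']))
s=snap('wrist','w2.png')"
```

```text
time: 3.62
tool_pos: [561.9, 173.3, 139.6]
eef_rot: [-0.141, -2.158, 2.163]
contact_force: [-2.9, -2.4, 1.0]
finger_gap: 0.005
t 3.62 pos [561.9 173.3 139.6] zaz -97.08 tilt [ 0.006 -0.003 -1.   ] j6 1.98 F [-2.9 -2.4  1. ] gap 0.005
shift tool mm [ -3.7   4.6 -15.6] dist 16.6 twist y 0.006
[-83.67991471 -35.56613474]
```

View pics/w2.png

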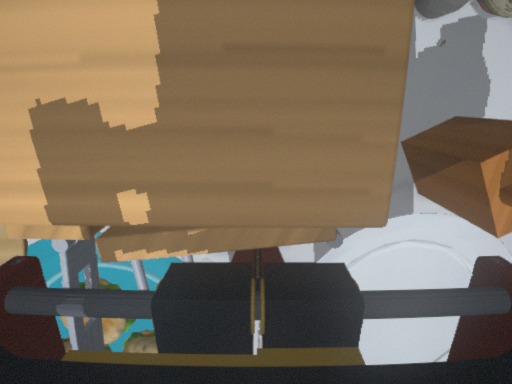

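The door's top edge, from (105,260) to (330,235), is still a few degrees open, so I'll keep pushing.

```bash

python3 -m inch '[{"xyz":[-0.003,0,-0.007],"twist":[0,0,0],"grip":0},{"xyz":[-0.003,0,-0.006],"twist":[0,0,0],"grip":0},{"xyz":[-0.003,0,0],"twist":[0,0,0],"grip":0}]' 20
python3 -c "
from h import *
plan(c2w(-80,-20,135),-97.4);print(w2c(get_obs()['tool_pos']))
s=snap('wrist','w3.png')"
```

```text
time: 4.05
tool_pos: [569.2, 187.3, 139.2]
eef_rot: [-0.131, -2.153, 2.16]
contact_force: [-18.6, 2.2, 14.0]
finger_gap: 0.003
t 4.05 pos [569.2 187.3 139.2] zaz -97.08 tilt [-0.003 -0.003 -1.   ] j6 2.0 F [-18.6   2.2  14. ] gap 0.003
shift tool mm [ 1.7  4.2 -0.8] dist 4.7 twist y 0.006
[-78.24362446 -20.77567347]
```

View pics/w3.png

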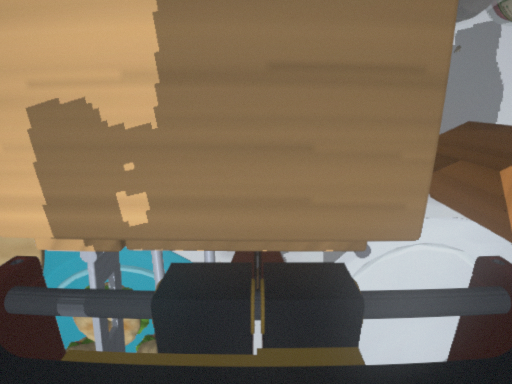

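The door top edge is now parallel to the roof edge at about row 245, and the force rose at the stop, so the door is shut. Next I'll retreat, lift, and cross to the left side of the hasp.

```bash

python3 -m inch '[{"xyz":[0.03,0,0],"twist":[0,0,0],"grip":0},{"xyz":[0.04,-0.01,0],"twist":[0,0,0],"grip":0},{"xyz":[0,-0.055,0],"twist":[0,0,0],"grip":0},{"xyz":[0,-0.01,-0.06],"twist":[0,0,0],"grip":0},{"xyz":[0,0,-0.06],"twist":[0,0,0],"grip":0},{"xyz":[0,0,0],"twist":[0,0,0],"grip":0}]' 20
python3 -c "
from h import *
plan(c2w(-150,105,137),-97.4);print(w2c(get_obs()['tool_pos']))
s=snap('wrist','w4.png')"
```

```text
time: 4.85
tool_pos: [518.7, 323.9, 220.8]
eef_rot: [-0.147, -2.17, 2.154]
contact_force: [-0.0, -0.5, 0.1]
finger_gap: 0.006
t 4.85 pos [518.7 323.9 220.8] zaz -97.16 tilt [ 0.012  0.007 -1.   ] j6 2.23 F [-0.  -0.5  0.1] gap 0.006
shift tool mm [ 5.  83.7  3.8] dist 83.9 twist y 0.004
[-145.9524705   108.12264491]
```

View pics/w4.png

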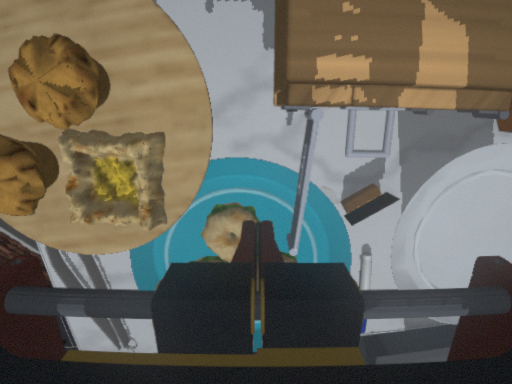

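```bash

python3 -c "
from h import *
s=load('w4.png')
im=s['img'][80:200,260:420]; cv2.imwrite('pics/w4c.png',cv2.resize(im,None,fx=5,fy=5,interpolation=cv2.INTER_CUBIC))
for p in [(-109,5,143),(-109,35,143),(-73,5,143),(-73,35,143),(-76,65,155),(-70,90,162),(-70,42,162),(-56,90,180)]:
    print(p,((proj(s,c2w(*p))[0]-[260,80])*5).round(0))
"
```

```text
(-109, 5, 143) [638. 404.]
(-109, 35, 143) [452. 402.]
(-73, 5, 143) [666. 172.]
(-73, 35, 143) [473. 168.]
(-76, 65, 155) [290. 189.]
(-70, 90, 162) [122. 144.]
(-70, 42, 162) [468. 149.]
(-56, 90, 180) [137.  28.]
```

View pics/w4c.png

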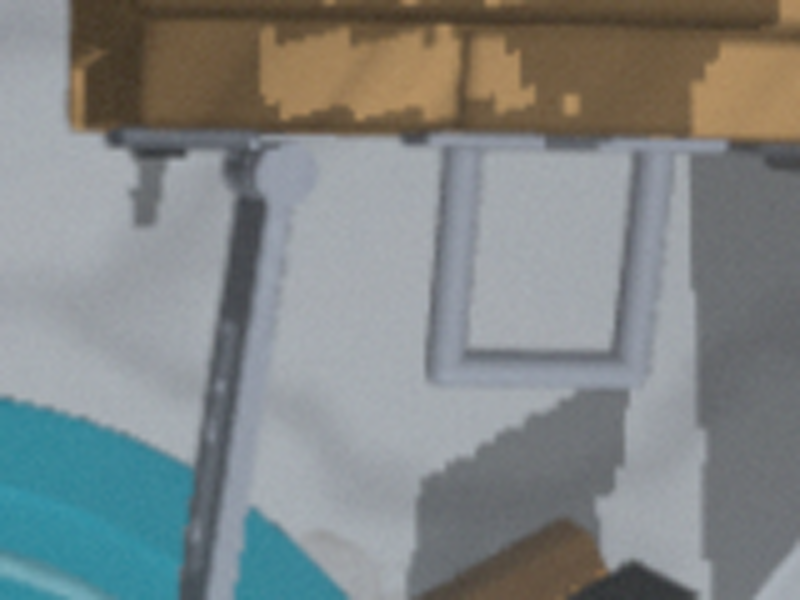

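The staple opening is at crop (540,270), and the wrist view puts the cupboard about +2.5 mm in x and +1 mm in y from my estimate. I'll apply that and push the hasp round.

```bash
cat >> h.py <<'E'
O=c2w(2.2,0.8)[:2]
E
python3 -m inch '[{"xyz":[0,0.045,0],"twist":[0,0,0],"grip":0},{"xyz":[0,0.038,0],"twist":[0,0,0],"grip":0},{"xyz":[0.003,0,0.016],"twist":[0,0,0],"grip":0},{"xyz":[0.006,0,0.016],"twist":[0,0,0],"grip":0},{"xyz":[0.004,0,0.016],"twist":[0,0,0],"grip":0},{"xyz":[0,0,0.016],"twist":[0,0,0],"grip":0}]' 20
python3 -c "
from h import *
plan(c2w(-162,53,137),-97.4);print(w2c(get_obs()['tool_pos']))
s=snap('wrist','w5.png')"
```

```text
time: 5.65
tool_pos: [500.3, 256.5, 139.7]
eef_rot: [-0.159, -2.177, 2.151]
contact_force: [-0.4, 2.5, -0.0]
finger_gap: 0.007
t 5.65 pos [500.3 256.5 139.7] zaz -97.29 tilt [ 0.02   0.011 -1.   ] j6 2.15 F [-0.4  2.5 -0. ] gap 0.007
shift tool mm [  4.3   2.8 -14.8] dist 15.7 twist y 0.002
[-157.68596256   38.14408319]
```

View pics/w5.png

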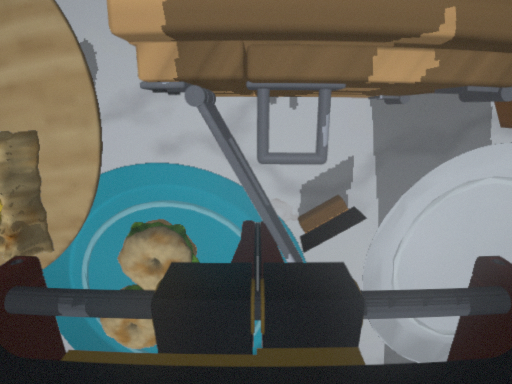

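The hasp, from (200,95) to (290,250), has swung to about 60°. Continuing along the arc.

```bash

python3 -m inch '[{"xyz":[-0.003,0,0.013],"twist":[0,0,0],"grip":0},{"xyz":[-0.004,0,0.012],"twist":[0,0,0],"grip":0},{"xyz":[-0.009,0,0.011],"twist":[0,0,0],"grip":0},{"xyz":[-0.009,0,0.011],"twist":[0,0,0],"grip":0},{"xyz":[-0.009,0,0.006],"twist":[0,0,0],"grip":0}]' 20
python3 -c "
from h import *
plan(c2w(-130,-11,137),-97.4);print(w2c(get_obs()['tool_pos']))
s=snap('wrist','w6.png')"
```

```text
time: 6.32
tool_pos: [528.9, 193.9, 140.4]
eef_rot: [-0.16, -2.176, 2.152]
contact_force: [-0.2, 1.4, -0.1]
finger_gap: 0.005
t 6.33 pos [528.9 193.9 140.4] zaz -97.34 tilt [ 0.02  0.01 -1.  ] j6 2.02 F [-0.2  1.4 -0.1] gap 0.005
shift tool mm [ 8.8  3.4 -9.2] dist 13.2 twist y 0.001
[-121.25786347  -20.23616295]
```

View pics/w6.png

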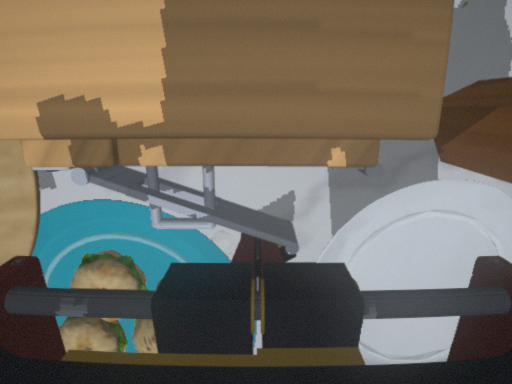

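The hasp now spans (80,175) to (295,245) at about 18°, with the staple entering the slot. I'll push on to the stop.

```bash

python3 -m inch '[{"xyz":[-0.01,0,0.005],"twist":[0,0,0],"grip":0},{"xyz":[-0.009,0,0.003],"twist":[0,0,0],"grip":0},{"xyz":[-0.008,0,0],"twist":[0,0,0],"grip":0},{"xyz":[-0.006,0,0],"twist":[0,0,0],"grip":0}]' 20
python3 -c "
from h import *
plan(c2w(-86,-28,137),-97.4);print(w2c(get_obs()['tool_pos']))
s=snap('wrist','w7.png')"
```

```text
time: 6.88
tool_pos: [560.8, 180.6, 140.2]
eef_rot: [-0.153, -2.172, 2.149]
contact_force: [-22.1, 5.9, 15.9]
finger_gap: 0.004
t 6.88 pos [560.8 180.6 140.2] zaz -97.4 tilt [ 0.013  0.01  -1.   ] j6 1.98 F [-22.1   5.9  15.9] gap 0.004
shift tool mm [-1.9  3.2 -1.3] dist 4.0 twist y -0.0
[-87.98458831 -29.29291178]
```

View pics/w7.png

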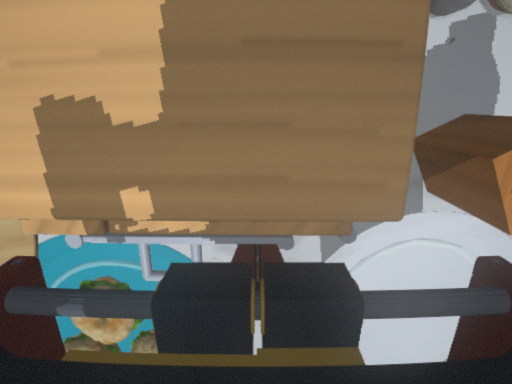

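The hasp is against its stop, lying parallel to the front at about row 240 with the staple through it. I'll back off, lift, and head for the pin.

```bash

python3 -m inch '[{"xyz":[0.03,0,0],"twist":[0,0,0],"grip":0},{"xyz":[0.05,-0.01,0],"twist":[0,0,0],"grip":0},{"xyz":[0.02,-0.055,0],"twist":[0,0,0],"grip":0.3},{"xyz":[0,-0.055,0],"twist":[0,0,0],"grip":0.8},{"xyz":[0,0,0],"twist":[0,0,0],"grip":0.8}]' 20
python3 -c "
from h import *
plan((475,-12,250),-74.5);print(w2c(get_obs()['tool_pos']))
s=snap('wrist','w8.png')
M=R.from_rotvec(get_obs()['eef_rot']).as_matrix();print('level twist', (R.from_matrix(M).inv()*R.from_matrix(np.array([M[:,0],[0,0,0],[0,0,0]]).T+0)).as_rotvec() if 0 else M.round(3).tolist())"
```

```text
time: 7.55
tool_pos: [458.2, 193.7, 262.0]
eef_rot: [-0.15, -2.172, 2.15]
contact_force: [0.3, -0.3, -0.3]
finger_gap: 0.308
t 7.55 pos [458.2 193.7 262. ] zaz -97.3 tilt [ 0.012  0.01  -1.   ] j6 2.07 F [ 0.3 -0.3 -0.3] gap 0.308
shift tool mm [-42.7  10.2 202.1] dist 206.8 twist y -0.398
[-191.40162229  -29.53289034]
level twist [[-0.992, 0.008, -0.127], [0.127, 0.008, -0.992], [-0.007, -1.0, -0.009]]
```

View pics/w8.png

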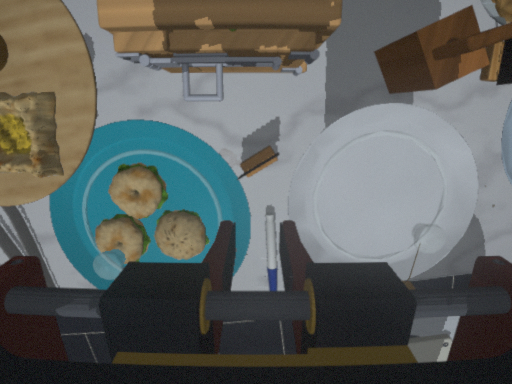

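```bash

python3 -c "
from h import *
s=load('w8.png')
im=s['img'][20:130,100:340]; cv2.imwrite('pics/w8c.png',cv2.resize(im,None,fx=3.3,fy=3.3,interpolation=cv2.INTER_CUBIC))
s=snap('scene','s2.png')
cv2.imwrite('pics/s2c.png',cv2.resize(s['img'][140:270,130:270],None,fx=4.5,fy=4.5,interpolation=cv2.INTER_CUBIC))
"
```

```text
(no output)
```

View pics/w8c.png

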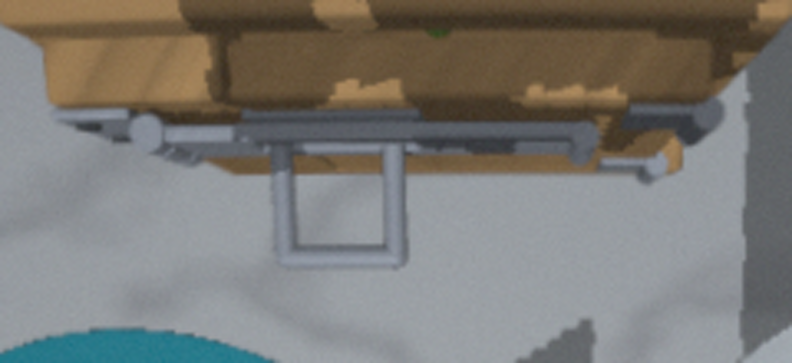

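View pics/s2c.png

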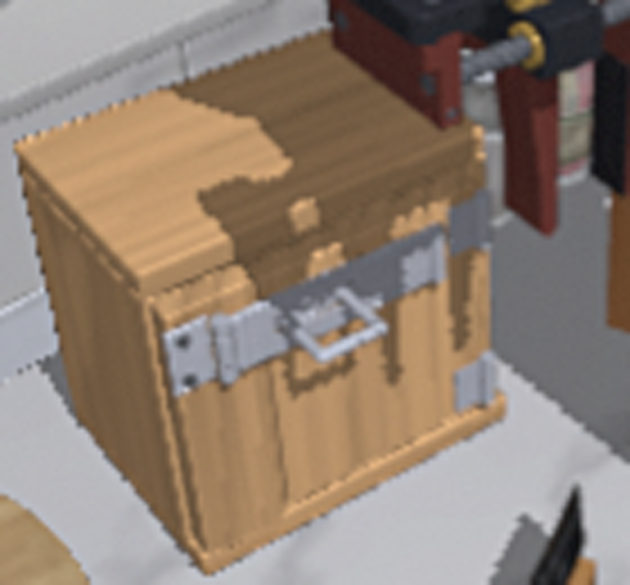

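The hasp lies flat with the staple through its slot and the door is flush. On to the pin.

```bash

python3 -m inch '[{"xyz":[-0.01,0,0.05],"twist":[0,0,0],"grip":0.8},{"xyz":[-0.01,0,0.05],"twist":[0,0,0],"grip":0.8},{"xyz":[-0.01,0,0.05],"twist":[0,-0.13,0],"grip":0.8},{"xyz":[0,0,0.04],"twist":[0,-0.13,0],"grip":0.8},{"xyz":[0,0.01,0],"twist":[0,-0.13,0],"grip":0.8},{"xyz":[0,0,0],"twist":[0,0,0],"grip":0.8}]' 20
python3 -c "
from h import *
plan((475,-12,250),-74.5)
s=snap('wrist','w9.png')"
```

```text
time: 8.4
tool_pos: [464.0, -5.8, 236.7]
eef_rot: [-0.297, 2.087, -2.071]
contact_force: [0.7, 0.3, -0.2]
finger_gap: 0.801
t 8.4 pos [464.   -5.8 236.7] zaz -74.3 tilt [-0.011  0.006 -1.   ] j6 1.25 F [ 0.7  0.3 -0.2] gap 0.801
shift tool mm [ -8.8 -13.5   8.8] dist 18.3 twist y 0.004
```

View pics/w9.png

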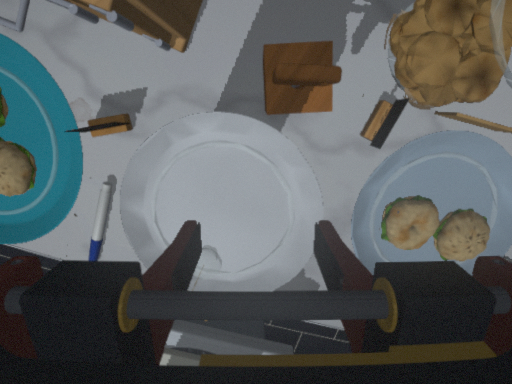

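```bash

python3 -c "
from h import *
s=load('w9.png')
im=s['img'][30:125,250:350]; cv2.imwrite('pics/w9c.png',cv2.resize(im,None,fx=6,fy=6,interpolation=cv2.INTER_CUBIC))
"
```

```text
(no output)
```

View pics/w9c.png

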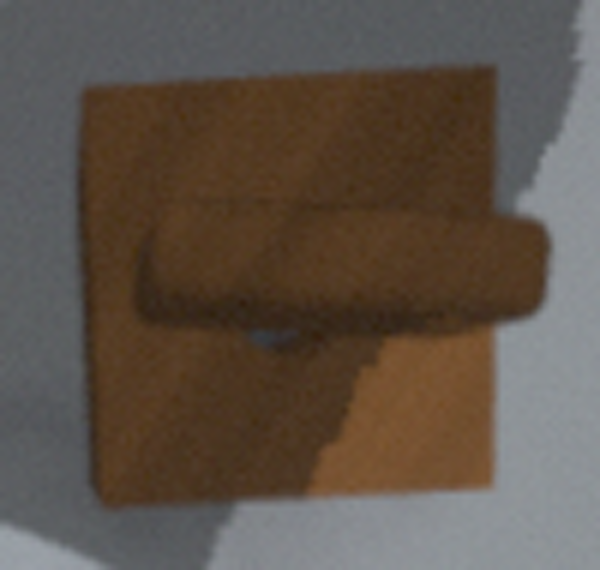

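```bash

python3 -c "
from h import *
s=load('w9.png')
f=lambda u,v,z: onz(s,u/6+250-.4,v/6+30-.4,z).round(1)[:2]
B=[f(*p,110) for p in [(83,88),(495,67),(493,487),(98,503)]]
for p in B:print(p)
print('blk',np.mean(B,0),[round(np.degrees(np.arctan2(*(B[j]-B[i])[::-1])),1) for i,j in[(0,1),(3,2),(3,0),(2,1)]])
G=[f(*p,165) for p in [(157,200),(547,217),(547,312),(157,292)]]
for p in G:print(p)
print('grip',np.mean(G,0),[round(np.degrees(np.arctan2(*(G[j]-G[i])[::-1])),1) for i,j in[(0,1),(3,2)]])
g=np.mean(G,0)
plan((g[0],g[1],215),-74.5)
"
```

```text
[587.9  24.7]
[607.2 -31.6]
[551.1 -51. ]
[532.1   6.3]
blk [569.575 -12.9  ] [np.float64(-71.1), np.float64(-71.7), np.float64(18.2), np.float64(19.1)]
[569.1  10.9]
[580.1 -33.5]
[570.1 -37.1]
[559.3   8. ]
grip [569.65  -12.925] [np.float64(-76.1), np.float64(-76.5)]
t 8.45 pos [464.4  -5.6 237.1] zaz -74.34 tilt [-0.01   0.006 -1.   ] j6 1.25 F [-1.1 -0.3 -0.1] gap 0.801
shift tool mm [-99.6  21.   35.6] dist 107.8 twist y 0.003
```

The block and the grip both centre at about (569.6,-12.9), with the grip at azimuth -76°.

```bash

python3 -m inch '[{"xyz":[-0.05,0,0.018],"twist":[0.009,0.028,0.009],"grip":0.8},{"xyz":[-0.045,0.01,0.017],"twist":[0,0,0],"grip":0.8},{"xyz":[-0.005,0.01,0],"twist":[0,0,0],"grip":0.8},{"xyz":[0,0,0],"twist":[0,0,0],"grip":0.8}]' 25
python3 -c "
from h import *
plan((569.6,-12.9,149),-76)
s=snap('scene','s3.png')
cv2.imwrite('pics/s3c.png',cv2.resize(s['img'][90:230,220:360],None,fx=4,fy=4,interpolation=cv2.INTER_CUBIC))
"
```

```text
time: 8.95
tool_pos: [571.1, -11.8, 213.7]
eef_rot: [-0.254, 2.096, -2.096]
contact_force: [-0.9, 0.6, -0.2]
finger_gap: 0.803
t 8.95 pos [571.1 -11.8 213.7] zaz -76.35 tilt [-0.003 -0.    -1.   ] j6 1.29 F [-0.9  0.6 -0.2] gap 0.803
shift tool mm [ 1.5 64.7  0.7] dist 64.8 twist y -0.006
```

View pics/s3c.png

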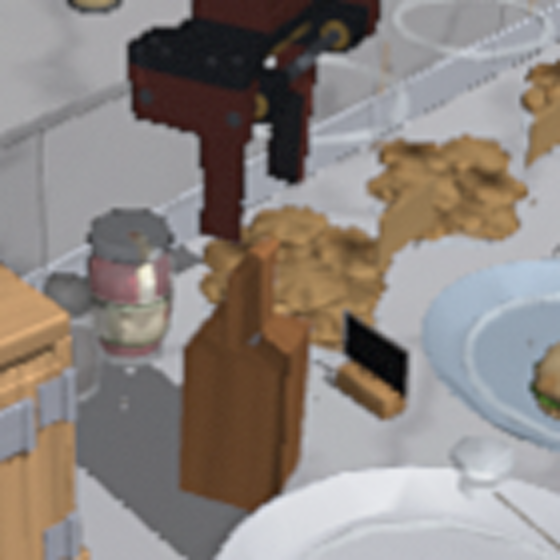

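The fingers straddle the grip's line, with one on each side of its top at about crop (262,245). Descending.

```bash

python3 -m inch '[{"xyz":[0.001,0.035,0],"twist":[0,0,0],"grip":0.8},{"xyz":[0,0.025,0],"twist":[0,0,0],"grip":0.8},{"xyz":[0,0.004,0],"twist":[0,0,0],"grip":0.8},{"xyz":[0,0,0],"twist":[0,0,0],"grip":0.5},{"xyz":[0,0,0],"twist":[0,0,0],"grip":0.4},{"xyz":[0,0,0],"twist":[0,0,0],"grip":0.4},{"xyz":[0,0,0],"twist":[0,0,0],"grip":0.4}]' 30
python3 -c "
from h import *
plan((569.6,-12.9,149),-76)
s=snap('scene','s4.png')
cv2.imwrite('pics/s4c.png',cv2.resize(s['img'][90:230,220:360],None,fx=4,fy=4,interpolation=cv2.INTER_CUBIC))
"
```

```text
time: 9.88
tool_pos: [568.5, -11.0, 154.6]
eef_rot: [-0.246, 2.093, -2.095]
contact_force: [-0.5, 0.4, -0.8]
finger_gap: 0.547
t 9.88 pos [568.5 -11.  154.6] zaz -76.4 tilt [ 0.003 -0.001 -1.   ] j6 1.29 F [-0.5  0.4 -0.8] gap 0.547
shift tool mm [-0.6  5.6  2.1] dist 6.0 twist y -0.007
```

View pics/s4c.png

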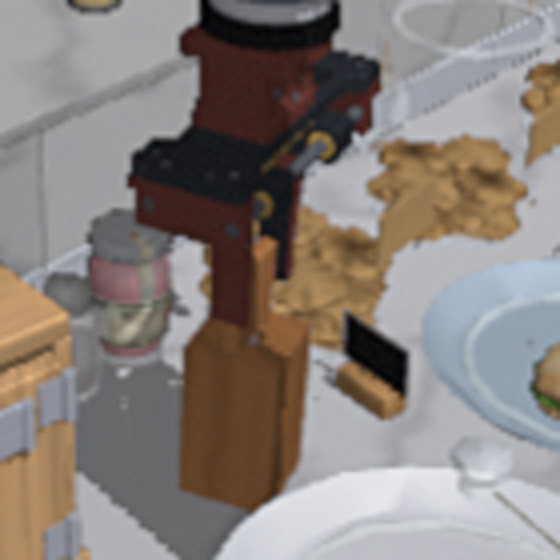

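Gripped: the gap is 0.547, about 48 mm. TCP sits 44.6 mm above the shoulder. Lifting straight up.

```bash

python3 -m inch '[{"xyz":[0,-0.01,0],"twist":[0,0,0],"grip":0.4},{"xyz":[0,-0.02,0],"twist":[0,0,0],"grip":0.4},{"xyz":[0,-0.03,0],"twist":[0,0,0],"grip":0.4},{"xyz":[0,-0.03,0],"twist":[0,0,0],"grip":0.4},{"xyz":[0,-0.03,0],"twist":[0,0,0],"grip":0.4},{"xyz":[0,-0.02,0],"twist":[0,0,0],"grip":0.4},{"xyz":[0,0,0],"twist":[0,0,0],"grip":0.4}]' 40
python3 -c "
from h import *
p=c2w(-90.5,20,295);print(p)
plan(p,-97.4)
s=snap('scene','s5.png')
cv2.imwrite('pics/s5c.png',cv2.resize(s['img'][40:230,170:360],None,fx=3,fy=3,interpolation=cv2.INTER_CUBIC))
"
```

```text
time: 10.8
tool_pos: [568.1, -11.0, 302.4]
eef_rot: [-0.245, 2.092, -2.095]
contact_force: [-0.1, -0.2, -0.7]
finger_gap: 0.542
[564.62555984 229.82904007 295.        ]
t 10.8 pos [568.1 -11.  302.4] zaz -76.41 tilt [ 0.005 -0.001 -1.   ] j6 1.29 F [-0.1 -0.2 -0.7] gap 0.542
shift tool mm [ -53.2    7.3 -234.9] dist 241.0 twist y 0.366
```

View pics/s5c.png

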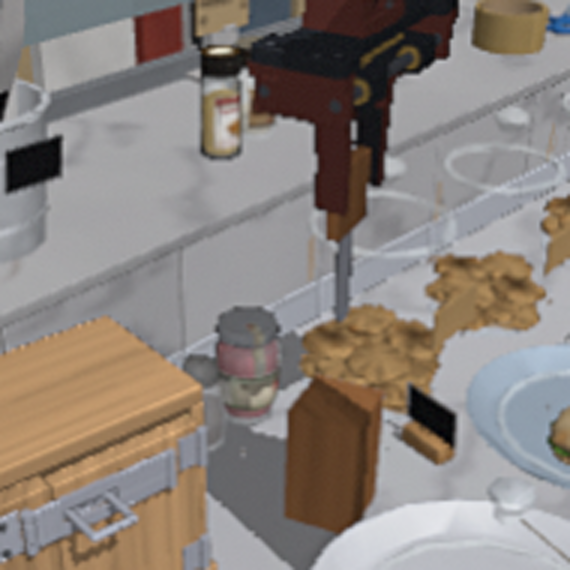

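The pin hangs straight, with its bottom end at crop (342,315). I'll carry it round the front and stop short of the staple to look.

```bash

python3 -m inch '[{"xyz":[0.03,-0.01,-0.02],"twist":[0,0,0],"grip":0.4},{"xyz":[0.01,0,-0.045],"twist":[0,0,0],"grip":0.4},{"xyz":[0,0,-0.045],"twist":[0,0,0],"grip":0.4},{"xyz":[0,0,-0.045],"twist":[0,0,0],"grip":0.4},{"xyz":[-0.01,0,-0.045],"twist":[0,0,0],"grip":0.4},{"xyz":[-0.025,0,-0.04],"twist":[0,0.09,0],"grip":0.4},{"xyz":[0,0,0],"twist":[0,0.13,0],"grip":0.4},{"xyz":[0,0,0],"twist":[0,0.13,0],"grip":0.4},{"xyz":[0,0,0],"twist":[0,0,0],"grip":0.4}]' 40
python3 -c "
from h import *
print(w2c(get_obs()['tool_pos']))
plan(c2w(-90.5,20,295),-97.4)
s=snap('wrist','w10.png')
s=snap('scene','s6.png')
cv2.imwrite('pics/s6c.png',cv2.resize(s['img'][50:270,110:310],None,fx=2.7,fy=2.7,interpolation=cv2.INTER_CUBIC))
"
```

```text
time: 11.98
tool_pos: [498.9, 226.8, 299.9]
eef_rot: [-0.118, -2.145, 2.158]
contact_force: [0.1, 0.3, -0.3]
finger_gap: 0.543
[-155.31473577    8.52489328]
t 11.97 pos [498.9 226.8 299.9] zaz -97.04 tilt [-0.014 -0.005 -1.   ] j6 2.1 F [ 0.1  0.3 -0.3] gap 0.543
shift tool mm [-64.9   3.9 -11.1] dist 66.0 twist y 0.006
```

View pics/w10.png

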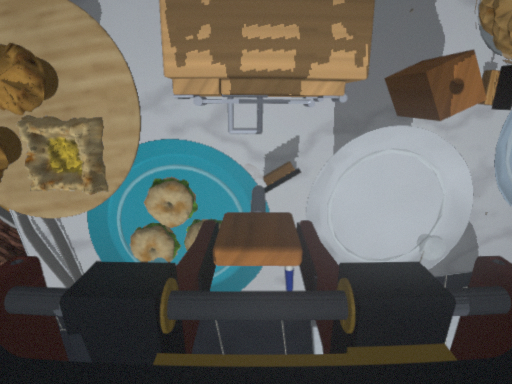

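View pics/s6c.png

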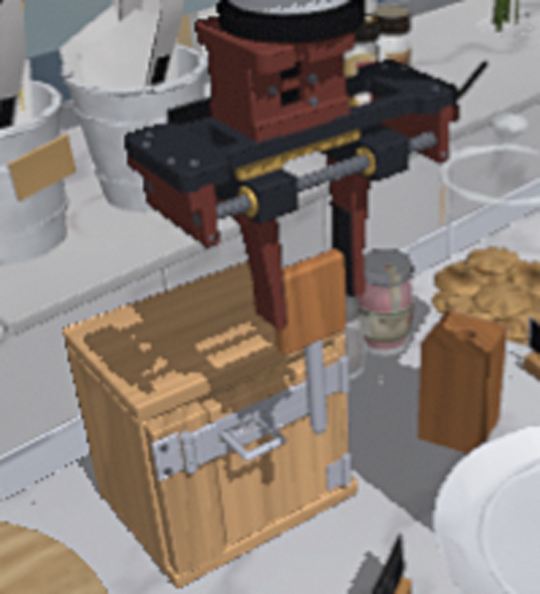

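```bash

python3 -c "
from h import *
s=load('w10.png')
im=s['img'][70:150,180:300]; cv2.imwrite('pics/w10c.png',cv2.resize(im,None,fx=6,fy=6,interpolation=cv2.INTER_CUBIC))
im=s['img'][170:280,200:320]; cv2.imwrite('pics/w10d.png',cv2.resize(im,None,fx=5,fy=5,interpolation=cv2.INTER_CUBIC))
for p in [(-90.5,20,143),(-103,32,143),(-103,8,143)]: print((proj(s,c2w(*p))[0]-[180,70])*6)
"
```

```text
[390.62886242 273.02556928]
[321.10912084 347.12936643]
[460.75380114 347.91642053]
```

View pics/w10c.png

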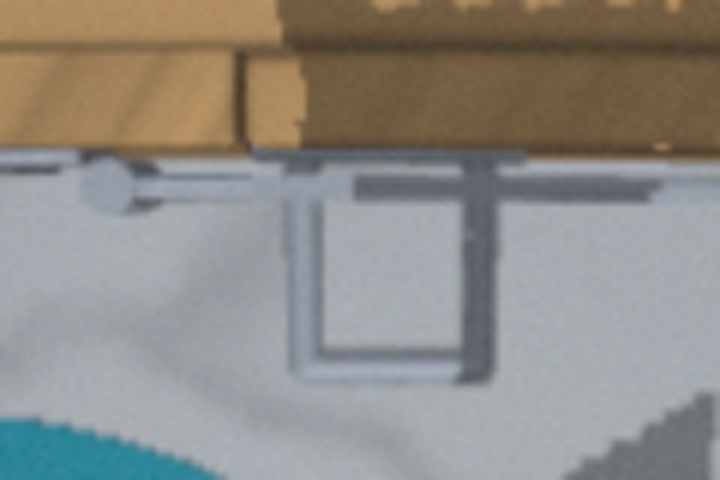

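View pics/w10d.png

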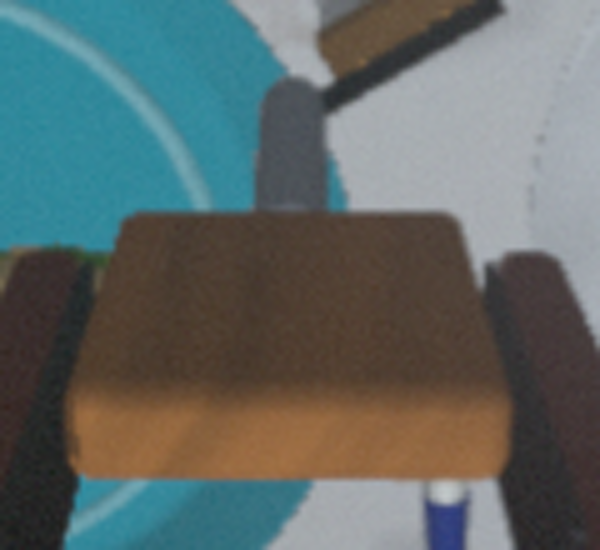

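```bash

python3 -c "
from h import *
s=load('w10.png');o=get_obs();p=o['tool_pos'];M=R.from_rotvec(o['eef_rot']).as_matrix()
for d in [0,-6]:
  for l in (-10.4,44.6,75,119.6):
    q=p+M@np.array([-0.6+d,l,0]); print(d,l,q.round(1),((proj(s,q)[0]-[200,170])*5).round(0))
print(onz(s,200+294/5,170+88/5,p[2]-119.6))
print(w2c(p))
"
```

```text
0 -10.4 [499.7 226.6 310.6] [285. 438.]
0 44.6 [499.  226.3 255.6] [285. 239.]
0 75 [498.6 226.1 225.2] [285. 167.]
0 119.6 [498.  225.9 180.6] [286.  89.]
-6 -10.4 [505.7 225.8 310.5] [284. 387.]
-6 44.6 [505.  225.6 255.5] [285. 199.]
-6 75 [504.6 225.4 225.1] [285. 132.]
-6 119.6 [504.  225.2 180.5] [286.  59.]
[498.10047559 224.26649279 180.61333343]
[-155.14733239    8.31651615]
```

The staple opening (inner edges at crop 322–463, row 350) matches prediction to within 0.5 mm. The pin axis is about 1 mm to the right of TCP. Moving above the loop.

```bash

python3 -m inch '[{"xyz":[-0.03,0,-0.006],"twist":[-0.0066,0.006,0.0133],"grip":0.4},{"xyz":[-0.025,0,-0.006],"twist":[0,0,0],"grip":0.4},{"xyz":[-0.006,0,0],"twist":[0,0,0],"grip":0.4},{"xyz":[0,0,0],"twist":[0,0,0],"grip":0.4}]' 40
python3 -c "
from h import *
print(w2c(get_obs()['tool_pos']))
plan(c2w(-91,21,188),-97.4)
"
```

```text
time: 12.58
tool_pos: [561.2, 229.7, 298.6]
eef_rot: [-0.13, -2.157, 2.159]
contact_force: [-0.2, 0.4, -1.7]
finger_gap: 0.545
[-93.86234298  19.39395984]
t 12.57 pos [561.2 229.7 298.6] zaz -96.98 tilt [-0.002 -0.001 -1.   ] j6 2.06 F [-0.2  0.4 -1.7] gap 0.545
shift tool mm [ -3.  110.6  -1.7] dist 110.6 twist y 0.007
```

Next: correct the small offset, lower until the tip is just above the staple (TCP about 270), and look.

```bash

python3 -m inch '[{"xyz":[-0.003,0.014,-0.002],"twist":[0,0.006,0],"grip":0.4},{"xyz":[0,0.01,0],"twist":[0,0,0],"grip":0.4},{"xyz":[0,0,0],"twist":[0,0,0],"grip":0.4}]' 40
python3 -c "
from h import *
print(w2c(get_obs()['tool_pos']))
plan(c2w(-91,21,188),-97.4)
s=snap('wrist','w11.png');a=s['img'][150:300,180:340]
t=snap('top','t11.png');b=t['img'][140:240,110:230]
c=snap('scene','s11.png');d=c['img'][130:260,140:260]
for n,L in(('wrist',s),('top',t),('scene',c)): print(n,proj(L,c2w(-90.5,20,143)).round(0))
r=lambda x:cv2.resize(x,(390,int(390*x.shape[0]/x.shape[1])),interpolation=cv2.INTER_CUBIC)
b,d=r(b),r(d);h=max(b.shape[0],d.shape[0]);q=np.zeros((h,780,3),np.uint8);q[:b.shape[0],:390]=b;q[:d.shape[0],390:]=d
cv2.imwrite('pics/t11c.png',q)
"
```

```text
time: 12.95
tool_pos: [562.5, 230.9, 272.3]
eef_rot: [-0.133, -2.152, 2.156]
contact_force: [-0.0, -0.6, -1.2]
finger_gap: 0.546
[-92.7970433   20.81880971]
t 12.95 pos [562.5 230.9 272.3] zaz -97.28 tilt [-0.004 -0.002 -1.   ] j6 2.07 F [-0.  -0.6 -1.2] gap 0.546
shift tool mm [-2.1 84.3 -0.4] dist 84.3 twist y 0.002
wrist [[258. 183.]]
top [[159. 184.]]
scene [[204. 211.]]
```

View pics/t11c.png

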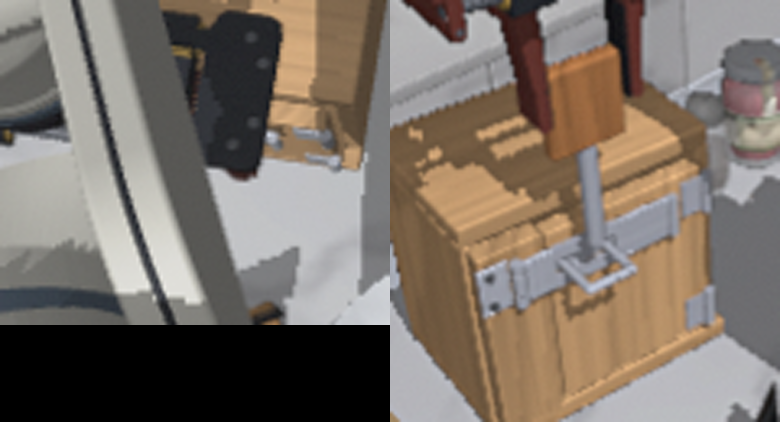

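View pics/w11.png

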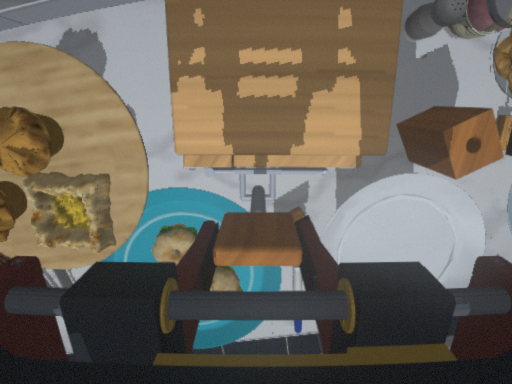

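The pin tip at (258,188) sits between the staple legs, about 2 mm short of the loop centre at (258,183). I'll move it forward 2 mm and lower in steps.

```bash

python3 -m inch '[{"xyz":[-0.002,0.004,0],"twist":[0,0,0],"grip":0.4},{"xyz":[0,0.012,0],"twist":[0,0,0],"grip":0.4},{"xyz":[0,0.012,0],"twist":[0,0,0],"grip":0.4},{"xyz":[0,0,0],"twist":[0,0,0],"grip":0.4}]' 40
python3 -c "
from h import *
print(w2c(get_obs()['tool_pos']))
plan(c2w(-91,21,188),-97.4)
s=snap('wrist','w12.png');a=s['img'][130:280,180:340];cv2.imwrite('pics/w12c.png',cv2.resize(a,None,fx=4,fy=4,interpolation=cv2.INTER_CUBIC))
"
```

```text
time: 13.6
tool_pos: [565.5, 231.0, 244.0]
eef_rot: [-0.136, -2.155, 2.156]
contact_force: [0.1, 0.4, -0.8]
finger_gap: 0.541
[-89.79512189  21.26294151]
t 13.6 pos [565.5 231.  244. ] zaz -97.28 tilt [-0.001 -0.001 -1.   ] j6 2.07 F [ 0.1  0.4 -0.8] gap 0.541
shift tool mm [ 1.2 56.   0.2] dist 56.1 twist y 0.002
```

View pics/w12c.png

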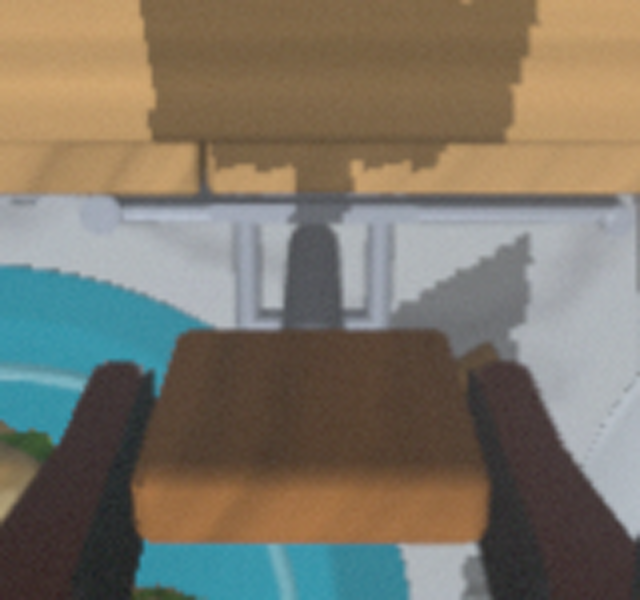

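The shank at crop column 313 is centred between the legs (260–370) and in front of the hasp. Lowering on.

```bash

python3 -m inch '[{"xyz":[0.001,0.015,0],"twist":[0,0,0],"grip":0.4},{"xyz":[0,0.015,0],"twist":[0,0,0],"grip":0.4},{"xyz":[0,0.012,0],"twist":[0,0,0],"grip":0.4},{"xyz":[0,0.006,0],"twist":[0,0,0],"grip":0.4},{"xyz":[0,0,0],"twist":[0,0,0],"grip":0.4}]' 40
python3 -c "
from h import *
print(w2c(get_obs()['tool_pos']))
plan(c2w(-91,21,188),-97.4)
c=snap('scene','s13.png');cv2.imwrite('pics/s13c.png',cv2.resize(c['img'][130:260,140:260],None,fx=4.5,fy=4.5,interpolation=cv2.INTER_CUBIC))
"
```

```text
time: 14.28
tool_pos: [564.6, 231.2, 192.8]
eef_rot: [-0.136, -2.155, 2.156]
contact_force: [0.5, -0.3, -0.6]
finger_gap: 0.545
[-90.71637063  21.3439278 ]
t 14.28 pos [564.6 231.2 192.8] zaz -97.28 tilt [-0.001 -0.001 -1.   ] j6 2.07 F [ 0.5 -0.3 -0.6] gap 0.545
shift tool mm [0.3 4.8 0.3] dist 4.8 twist y 0.002
```

View pics/s13c.png

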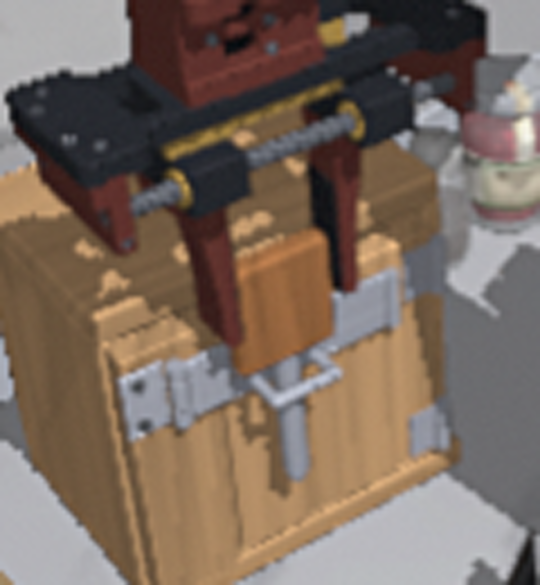

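The shank is through the loop and the grip is a few mm above the bars. I'll lower gently to contact.

```bash

python3 -m inch '[{"xyz":[0,0.003,0],"twist":[0,0,0],"grip":0.4},{"xyz":[0,0.002,0],"twist":[0,0,0],"grip":0.4},{"xyz":[0,0,0],"twist":[0,0,0],"grip":0.4}]' 20
python3 -c "
from h import *
plan(c2w(-91,21,188),-97.4)
"
```

```text
time: 14.7
tool_pos: [565.4, 231.5, 188.9]
eef_rot: [-0.139, -2.157, 2.156]
contact_force: [-0.8, -0.0, -0.3]
finger_gap: 0.546
t 14.7 pos [565.4 231.5 188.9] zaz -97.28 tilt [ 0.002  0.    -1.   ] j6 2.07 F [-0.8 -0.  -0.3] gap 0.546
shift tool mm [1.1 0.9 0.7] dist 1.6 twist y 0.002
```

```bash

python3 -m inch '[{"xyz":[0.001,0.002,0],"twist":[0,0,0],"grip":0.4},{"xyz":[0,0.001,0],"twist":[0,0,0],"grip":0.4}]' 20
python3 -m inch '[{"xyz":[0,0.001,0],"twist":[0,0,0],"grip":0.4},{"xyz":[0,0,0],"twist":[0,0,0],"grip":0.4}]' 10

```

```text
time: 14.95
tool_pos: [564.6, 231.7, 186.3]
eef_rot: [-0.14, -2.158, 2.156]
contact_force: [-1.8, -1.0, 4.4]
finger_gap: 0.546
time: 15.2
tool_pos: [565.0, 231.7, 186.4]
eef_rot: [-0.141, -2.158, 2.157]
contact_force: [-0.4, 0.9, -0.9]
finger_gap: 0.547
```

Contact was felt at TCP z of about 186.4, close to the expected 187.6. Releasing and rising.

```bash

python3 -m inch '[{"xyz":[0,0,0],"twist":[0,0,0],"grip":0.57},{"xyz":[0,0,0],"twist":[0,0,0],"grip":0.6},{"xyz":[0,0,0],"twist":[0,0,0],"grip":0.65},{"xyz":[0,0,0],"twist":[0,0,0],"grip":0.7},{"xyz":[0,0,0],"twist":[0,0,0],"grip":0.7}]' 10
python3 -c "
from h import *
plan(c2w(-91,21,188),-97.4)
c=snap('scene','s14.png');cv2.imwrite('pics/s14c.png',cv2.resize(c['img'][130:260,140:260],None,fx=4.5,fy=4.5,interpolation=cv2.INTER_CUBIC))
"
```

```text
time: 15.82
tool_pos: [565.1, 231.8, 186.2]
eef_rot: [-0.141, -2.159, 2.156]
contact_force: [0.2, 0.3, 0.4]
finger_gap: 0.699
t 15.82 pos [565.1 231.8 186.2] zaz -97.28 tilt [ 0.004  0.001 -1.   ] j6 2.07 F [0.2 0.3 0.4] gap 0.699
shift tool mm [ 0.7 -1.8  1. ] dist 2.2 twist y 0.002
```

View pics/s14c.png

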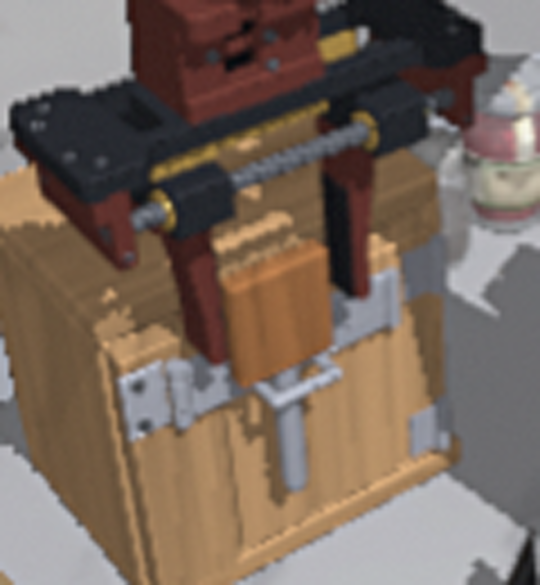

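The pin rests on the staple with both fingers clear. Retreating straight up, then back.

```bash

python3 -m inch '[{"xyz":[0,-0.015,0],"twist":[0,0,0],"grip":0.7},{"xyz":[0,-0.03,0],"twist":[0,0,0],"grip":0.7},{"xyz":[0,-0.04,0],"twist":[0,0,0],"grip":0.7},{"xyz":[0,-0.04,0],"twist":[0,0,0],"grip":0.7},{"xyz":[0.05,0,0],"twist":[0,0,0],"grip":0.7},{"xyz":[0.05,0,0],"twist":[0,0,0],"grip":0.7},{"xyz":[0,0,0.05],"twist":[0,0,0],"grip":0.7},{"xyz":[0,0,0.05],"twist":[0,0,0],"grip":0.7},{"xyz":[0,0,0.05],"twist":[0,0,0],"grip":0.7},{"xyz":[0,0,0],"twist":[0,0,0],"grip":0.7}]' 10
python3 -c "
from h import *
plan(c2w(-91,21,188),-97.4)
s=snap('wrist','w15.png')
t=snap('top','t15.png');
c=snap('scene','s15.png');cv2.imwrite('pics/s15c.png',cv2.resize(c['img'][130:290,120:330],None,fx=3.7,fy=3.7,interpolation=cv2.INTER_CUBIC))
cv2.imwrite('pics/t15c.png',cv2.resize(t['img'][80:260,110:360],None,fx=3.2,fy=3.2,interpolation=cv2.INTER_CUBIC)[:600,:800])
"
```

```text
time: 17.12
tool_pos: [444.3, 94.5, 324.8]
eef_rot: [-0.151, -2.172, 2.158]
contact_force: [0.0, 0.2, 0.3]
finger_gap: 0.697
t 17.12 pos [444.3  94.5 324.8] zaz -97.04 tilt [ 0.016  0.005 -1.   ] j6 1.87 F [0.  0.2 0.3] gap 0.697
shift tool mm [-100.2  139.4 -149. ] dist 227.3 twist y 0.006
```

View pics/s15c.png

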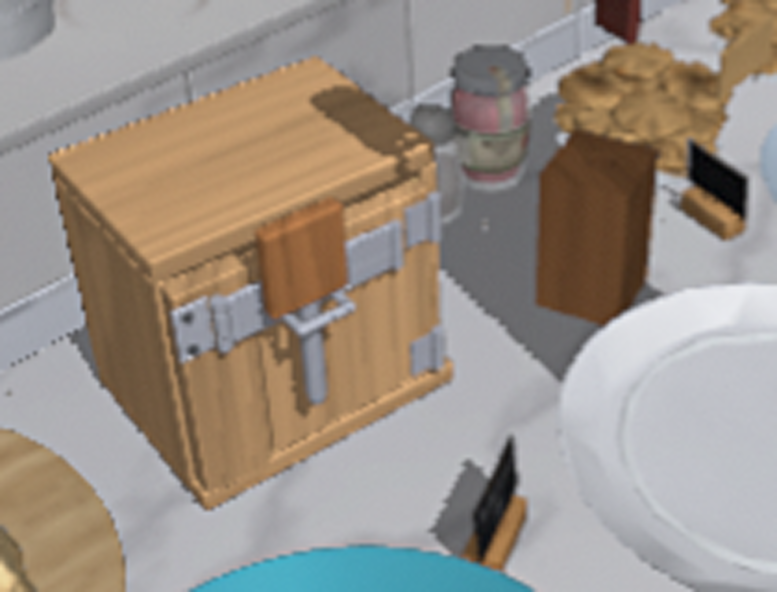

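View pics/t15c.png

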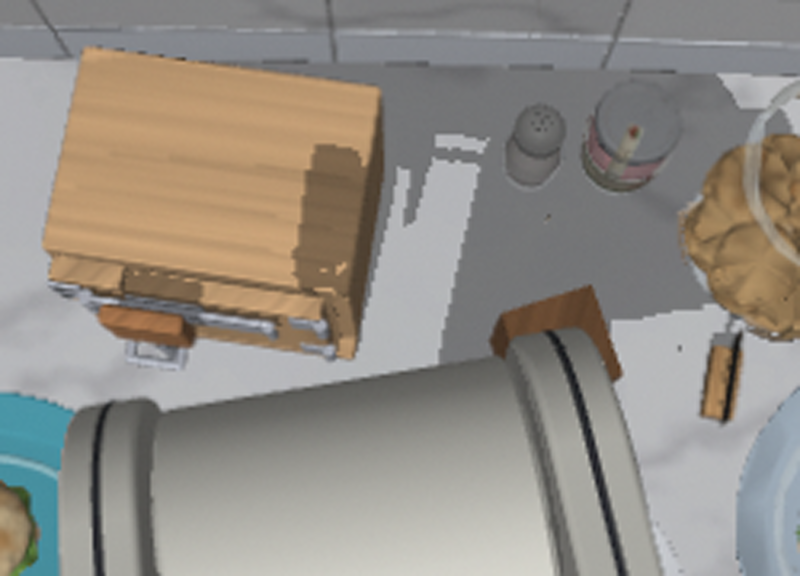

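View pics/w15.png

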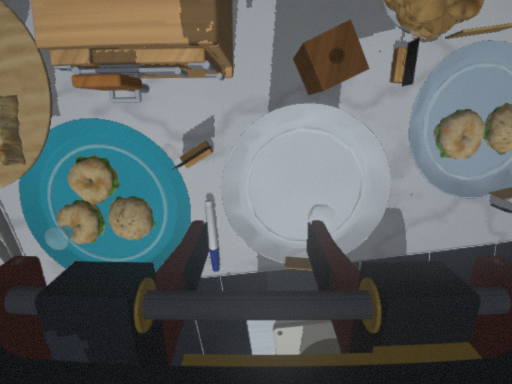

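```bash

python3 -c "
from h import *
s=load('s15.png');o=np.array([120,130]);im=cv2.imread('pics/s15c.png')
for p in [(-90.5,20,68),(-96.5,44,143),(-96.5,-4,143),(-96.5,44,198),(-96.5,-4,198),(-80,-48,155),(-80,-48,125)]:
    q=(proj(s,c2w(*p))[0]-o)*3.7; print(p,q.round(0)); cv2.circle(im,tuple(int(i) for i in q),4,(0,0,255),1)
cv2.imwrite('pics/s15v.png',cv2.resize(im[150:450,130:480],None,fx=1.7,fy=1.7))
"
```

```text
(-90.5, 20, 68) [319. 402.]
(-96.5, 44, 143) [276. 324.]
(-96.5, -4, 143) [353. 288.]
(-96.5, 44, 198) [266. 240.]
(-96.5, -4, 198) [347. 205.]
(-80, -48, 155) [402. 224.]
(-80, -48, 125) [404. 267.]
```

View pics/s15v.png

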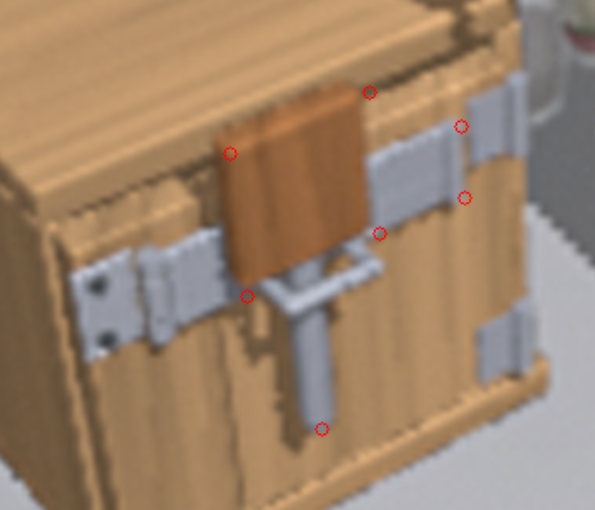

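The predicted seated-pin and shut-hasp points all match the picture up to one common offset of a few mm. Handing in.

```bash
python3 -c "
from h import *
print(workorder.job_done())"
```

```text
the job is handed in; nothing more can be done
None
```

The cupboard is closed for the night and the job was handed in at about 17.3 s of the 64 s allowed; `job_done()` gave no verdict.

**What I did**
- I pushed the door to its stop, where the force rose to about 19 N along the front.
- I swung the hasp round to its stop at about 22 N, with the staple through its slot.
- I took the pin from its block, lowered it through the loop in front of the hasp until it touched, released it and backed the arm away.

**Last checks**
- **Door and hasp:** in the scene and top pictures the door is flush and the hasp lies flat across it.
- **Pin:** the grip rests across both staple legs with the shank hanging through the loop. In the scene picture, the corners predicted for a seated pin and a shut hasp match, apart from one common offset of about 2–3 mm. That is about what the calibration allows.
- **Bystanders:** the jar, the shaker and both price cards look unmoved and upright.
- **Touchdown height:** the pin met the staple about 1 mm lower than I had worked out, which is within tolerance.

No check failed.

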